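# Slide the freshly poured dish off the levelling table onto the pile in the carrier

## Task

The agar in the dish on the levelling table has only just set, and the dish must join the pile in the wire carrier. Take the marker that lies in its way off the levelling table and lay it flat on the bench, well clear of the carrier; then slide the dish along the table, without lifting or tipping it, through the open side of the carrier onto the pile until it is fully home between the rods and lies flat and square on the dishes below. Leave the pile and the other things on the bench as they are.

Things in the scene. Friction and masses are not known exactly. Their poses are not given: they have to be found in the camera images.
- carrier: loose steel dish carrier, 1.1 kg: foot plate 112x126x8 mm, four upright 7 mm rods (at 25 and 75 degrees either side of its +x) round a dish column of 46 mm inside radius, so a dish has 2 mm play; wire hoop and carrying loop (reaching 85 mm along +x) on the rods, top 87 mm high. Open on its -x side, which faces the levelling table. Origin: on the column's axis, at bench height.
- dish_low: petri dish, lowest of the pile, standing on the carrier's foot plate (8 mm high): round, lid 88 mm across (from 4 to 15 mm above its underside), base 82 mm across, 15 mm high. Origin: centre of its underside; z up.
- dish_mid: same kind of petri dish, lying on dish_low in the carrier; its top is 38 mm above the bench. Origin: centre of its underside; z up.
- table: levelling table, fixed: grey plate 190x150x10 mm on three screw feet, nothing sticks up from it; flat top 41 mm above the bench, 3 mm above the top of the pile. Origin: under the plate's centre, at bench height; its x axis (190 mm side) points towards the carrier. A gap of 14 to 22 mm separates it from the rims of the piled dishes; a dish slid over it bridges it.
- dish_new: the freshly poured petri dish to be moved, 88 mm across, 15 mm high, 40 g, same kind as the others, lying on the far half of the levelling table (away from the carrier). Origin: centre of its underside; z up. Too wide to grasp: push it.
- marker: marker pen, white with red cap and end, 135 mm long, 17 mm wide and 16 mm high, lying across the levelling table between dish and carrier. Origin: middle of its underside; its long axis is its y axis.
- timer: bystander: white bench timer, 68 x 64 x 22 mm. Origin: centre of its underside.
- cup: bystander: specimen cup with white lid, 56 mm across, 60 mm high. Origin: centre of its underside.
- spare_dish: bystander: another petri dish, lying alone on the bench. Origin: centre of its underside.
- tape: bystander: roll of masking tape lying flat, 104 mm across, 25 mm high. Origin: centre of its underside.
Mind the look-alikes: they are no part of the job. What is shaped like the dish_low but black or blue is not meant.

How it is judged:
By the outcome, as a careful person would: the job done as asked, in the order asked, and still so for the second after the job is handed in, with the robot touching nothing.
It also fails if it takes over 56 s, if anything falls off the work surface, if the arm or the gripper's body presses on something with over 40 N, if the wrist force passes 120 N, or if a joint passes its speed limit or range.

## Robot

A 6-joint arm with a two-finger parallel gripper is mounted at the origin on a cart in front of the work surface, level with it; the furniture and walls round the work are solid. World frame = base frame: x ahead of the robot, y to its left, z up, the work surface at z = 0. Lengths are in m, angles in rad, forces in N, time in s.
With the tool pointing down it reaches from about 0.375 to 0.9 m from the base axis. Payload 3.1 kg.
Tool frame: the origin (TCP) lies midway between the tips of the shut fingers; the grasp point (between the pads) lies 19 mm behind it; z points along the fingers, y is the line along which they close (so a half turn about z gives the same grasp; the last joint's range is limited). The gripper opens to 87 mm and grips with 3 to 60 N. Pads are 19 mm wide; open, the fingers measure 117 mm over their backs; the gripper's body (75 mm by 190 mm) begins 51 mm behind the grasp point.
Start: joints at [-1.462, 0.527, 1.433, -0, 1.181, -0.178], TCP at [0.177, -0.599, 0.223] pointing down, gripper open.
Joint ranges: [-3.08, 3.08], [-0.75, 2.2], [0.22, 2.44], [-1.43, 4.57], [0, 2.65], [-2.85, 2.85]. Speed limits (rad/s): [2.79, 2.79, 3.14, 3.14, 3.14, 3.14].

## Interface

Orientations are given as a unit quaternion [x, y, z, w].
In Python, from rig import robot gives the robot as it stands. The module is installed in compiled form; this text tells all that it offers.
- The arm moves only by the tool play_rows, never from a script. Its arguments are lists of equal length, an entry for each row: "gripper": the closure, from -1 (fully open) to 1 (shut); "delta_pos": the shift along the tool's x, y, z in cm, a list of three; "turn": the turn, a rotation vector about the tool's x, y, z in rad, a list of three. A call has 1 to 12 rows; each row is the pose to reach, as a shift and turn from the pose commanded when the call began, along the tool's axes at that moment; what a row does not reach only later rows make up. A row lasts 1/8 s, in which the tool goes at most 62.5 mm and 10.7 degrees, less where a joint would pass 70% of its speed; a pose out of reach is approached as far as the arm can. A call with a gripper value outside its range is refused whole. The fingers move at their own pace and stop on an object; "squeeze" is the grip in N (left out, the last holds). Time passes only in rows, so rows that repeat a pose let the fingers close. It gives the time, the measured TCP pose, the force, the opening and the grip force at its end, in the units of the state.
- robot.get_obs(): the state, without advancing time (a new reading comes with each control period).
- robot.camera(name): name is "scene" or "top"; returns a dict with "color" (384x512x3 uint8, red, green, blue), "vfov" (degrees; the focal length in pixels is half the picture's height over the tangent of half this angle, whatever the lens; pixels are square), "cx", "cy" (the principal point, pixels), "R" (3x3) and "t" (3): a world point X has camera coordinates R X + t. Camera axes: x right, y down, z forward; pixel columns grow to the right and rows downward; lengths in m; the calibration is good to about 2 mm. A picture is of the moment at which its call begins. There is no depth.
- robot.hand_in(): hands the job in; it is judged then, once.
The state is a dict: "time": time; "q": joint angles; "joint_velocities": joint speeds; "joint_torque": joint torques, N m; "position": TCP position; "tool_rot": TCP orientation; "ft_force": force on the tool from outside, world axes, zero at the start; "moment": the same for the moment, N m; "grip_width": finger opening in m; "grip_force": force on a finger pad.
Only numpy, scipy, OpenCV 4.12 (cv2) and the standard library are available. Lean on these libraries where they do the work, as an engineer would, in place of code of your own. Each camera call takes 0.05 s, during which the arm holds its last target. There are 200 camera calls.

## Working session

There is one attempt and no reset: what is moved stays moved. The work goes in short steps, Python scripts to look and compute and a tool call to move; the robot and the scene stay as the last step left them, time stands still between calls to the robot, and variables do not carry over. Pictures are saved under pics/ and viewed, at most 10 in all, crops included, and the job is handed in when it is done.

Besides the shell and the picture viewer there is one more tool, called after "Request:" by a JSON object that holds its "api" and its "payload", one argument or row to a line. play_rows: Moves the arm, as the interface text tells. Its arguments: {"type":"object","properties":{"gripper":{"type":"array","items":{"type":"number"}},"delta_pos":{"type":"array","items":{"type":"array","items":{"type":"number"}}},"turn":{"type":"array","items":{"type":"array","items":{"type":"number"}}},"squeeze":{"type":"number"}},"required":["gripper","delta_pos","turn"]}

```bash
mkdir -p pics
python3 - <<'E'
from rig import robot
import cv2,numpy as np
o=robot.get_obs();print({k:np.round(v,3) for k,v in o.items()})
for n in("top","scene"):
    c=robot.camera(n);cv2.imwrite(f"pics/{n}0.png",c["color"][:,:,::-1]);print(n,c["vfov"],c["cx"],c["cy"],c["R"],c["t"])
a=[cv2.imread(f"pics/{n}0.png") for n in("top","scene")]
E
```

```text
{'time': np.float64(0.0), 'q': array([-1.461,  0.528,  1.434,  0.   ,  1.181, -0.179]), 'joint_velocities': array([-0.001,  0.001,  0.001,  0.   ,  0.001,  0.001]), 'joint_torque': array([ -0.   , -44.004, -17.659,   0.063,   0.058,  -0.   ]), 'position': array([ 0.177, -0.599,  0.222]), 'tool_rot': array([ 0.99 ,  0.143,  0.   , -0.001]), 'ft_force': array([ 0.136,  0.164, -0.053]), 'moment': array([0.009, 0.035, 0.027]), 'grip_force': np.float64(0.0), 'grip_width': np.float64(0.087)}
top 55.949157693379895 253.78074788196832 195.00666660340136 [[-4.28425946e-03 -9.99657964e-01  2.57992310e-02]
 [-9.88178792e-01  2.78543781e-04 -1.53305571e-01]
 [ 1.53245948e-01 -2.61510538e-02 -9.87841992e-01]] [-0.05050197  0.53859046  0.82361998]
scene 42.64758302834659 259.53897725250914 190.17304200297878 [[ 0.57537403 -0.81786522 -0.00641858]
 [-0.41355524 -0.28415056 -0.86500319]
 [ 0.70563219  0.50035481 -0.5017253 ]] [-0.36021355  0.26014626  0.87018772]
```

View pics/top0.png

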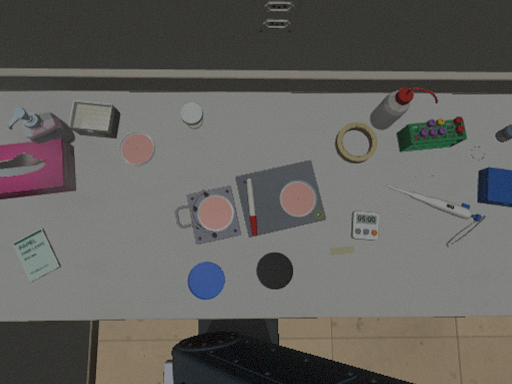

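View pics/scene0.png

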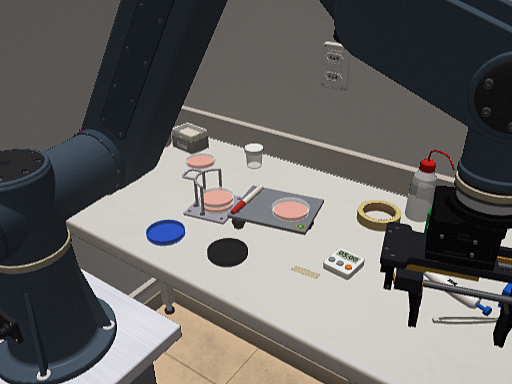

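The top view shows the pile and carrier at (215,213), the marker at (252,207), dish_new (pink) at (298,198) on the grey table, and spare_dish at (138,149). The blue (206,280) and black (275,270) discs are look-alikes, and the timer, tape and cup are bystanders. dish_new fits because it is the only pink dish on the table. I'll confirm that in an enlarged crop with the measurements drawn on it.

```bash
cat > h.py <<'E'
import cv2,numpy as np
from rig import robot
def f(c): return 192/np.tan(np.radians(c["vfov"])/2)
def ray(c,u,v):
    d=c["R"].T@np.array([(u-c["cx"])/f(c),(v-c["cy"])/f(c),1]); return -c["R"].T@c["t"],d
def onz(c,u,v,z):
    o,d=ray(c,u,v); return (o+d*(z-o[2])/d[2])[:2]
def proj(c,X):
    p=c["R"]@np.asarray(X,float)+c["t"]; return p[:2]/p[2]*f(c)+[c["cx"],c["cy"]]
def tri(c1,p1,c2,p2):
    o1,d1=ray(c1,*p1);o2,d2=ray(c2,*p2)
    s=np.linalg.lstsq(np.c_[d1,-d2],o2-o1,rcond=None)[0]
    return (o1+s[0]*d1+o2+s[1]*d2)/2
def blobs(m,amin=30):
    n,l,s,c=cv2.connectedComponentsWithStats(m.astype(np.uint8))
    return [(tuple(np.round(c[i],1)),s[i].tolist(),l==i) for i in range(1,n) if s[i,4]>=amin]
def masks(im):
    h=cv2.cvtColor(im,cv2.COLOR_RGB2HSV).astype(int);H,S,V=h[...,0],h[...,1],h[...,2]
    pink=((H<12)|(H>170))&(S>40)&(S<150)&(V>140); red=((H<8)|(H>172))&(S>170)&(V>80)
    return pink,red,h
E
python3 - <<'E'
from h import *
T=robot.camera("top");S=robot.camera("scene")
for n,c in(("T",T),("S",S)):
    p,r,h=masks(c["color"])
    for k,m in(("pink",p),("red",r)):
        for b in blobs(m,25):
            print(n,k,b[0],b[1])
            if n=="T" and k=="pink":
                cs=cv2.findContours(b[2].astype(np.uint8),0,1)[0][0][:,0]
                P=np.array([onz(c,*q,.05) for q in cs]); print("   fit",np.round(cv2.minEnclosingCircle((P*1e3).astype(np.float32)),1) if 0 else (P.mean(0).round(4),(P.max(0)-P.min(0)).round(4)))
# table grey
im=T["color"];_,_,h=masks(im)
print(im[180,270],im[225,270],im[205,225],im[150,230],im[225,195], im[190,252])
g=cv2.resize(im[140:260,160:340],None,fx=4.4,fy=4.4,interpolation=cv2.INTER_CUBIC);cv2.imwrite("pics/crop1.png",g[:,:,::-1])
E
```

```text
T pink (np.float64(137.1), np.float64(148.4)) [122, 134, 31, 30, 704]
   fit (array([0.6506, 0.229 ]), array([0.0719, 0.072 ]))
T pink (np.float64(297.2), np.float64(198.6)) [281, 183, 33, 32, 819]
   fit (array([ 0.5289, -0.155 ]), array([0.0745, 0.0766]))
T pink (np.float64(215.0), np.float64(212.6)) [199, 197, 33, 32, 827]
   fit (array([0.4957, 0.0398]), array([0.0732, 0.0751]))
T red (np.float64(405.3), np.float64(94.7)) [398, 88, 15, 14, 139]
T red (np.float64(458.9), np.float64(119.5)) [456, 117, 7, 6, 28]
T red (np.float64(460.7), np.float64(128.1)) [458, 126, 6, 6, 27]
T red (np.float64(253.3), np.float64(224.7)) [250, 216, 7, 19, 78]
S pink (np.float64(199.9), np.float64(160.5)) [187, 155, 27, 12, 235]
S pink (np.float64(216.9), np.float64(197.1)) [203, 190, 30, 15, 362]
S pink (np.float64(290.3), np.float64(209.7)) [274, 201, 34, 19, 461]
S pink (np.float64(217.8), np.float64(207.8)) [204, 203, 29, 9, 85]
S red (np.float64(446.7), np.float64(157.8)) [435, 150, 19, 20, 35]
S red (np.float64(428.0), np.float64(162.6)) [421, 159, 15, 8, 86]
S red (np.float64(238.2), np.float64(206.6)) [231, 201, 14, 12, 72]
[76 80 84] [84 86 90] [149 114 108] [131 130 127] [84 84 87] [114 114 105]
```

View pics/crop1.png

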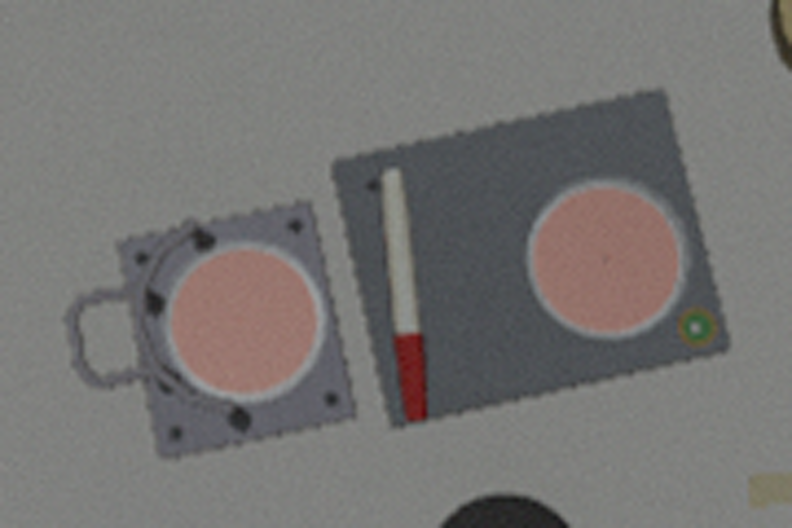

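The crop confirms it: dish_new is the pink dish at crop (607,258), on the grey table. The marker runs from crop (392,170) to (416,418). The pile is at crop (245,320), with its open side facing the table.

Run:
```python
from h import *
T=robot.camera("top");S=robot.camera("scene")
A=np.mean([robot.camera("top")["color"] for _ in range(4)],0).astype(np.uint8)
p,r,h=masks(A); dark=(cv2.GaussianBlur(h[...,2].astype(np.float32),(3,3),0)<108)
def rect(pts): 
    c,s,a=cv2.minAreaRect((np.array(pts)*1e3).astype(np.float32)); return np.round(c,1),np.round(s,1),round(a,2), np.round(cv2.boxPoints((c,s,a)),1).tolist()
for b in blobs(dark,300):
    if not(180<b[0][0]<320 and 170<b[0][1]<245):continue
    m=b[2].astype(np.uint8)
    z=.041 if b[0][0]>240 else .008
    if z==.008: m=cv2.morphologyEx(cv2.morphologyEx(m,cv2.MORPH_CLOSE,np.ones((5,5))),cv2.MORPH_OPEN,np.ones((7,7)))
    cs=max(cv2.findContours(m,0,1)[0],key=cv2.contourArea)[:,0]
    print(b[0],b[1],rect([onz(T,*q,z) for q in cs]))
pS,_,_=masks(S["color"])
print("tri new",tri(T,(297.2,198.6),S,(290.3,209.7)),"spare",tri(T,(137.1,148.4),S,(199.9,160.5)))
for z in(.033,.036): print("pile",z,onz(T,215,212.6,z),"scene",onz(S,216.9,197.1,z))
for z in(.049,.052): print("new",z,onz(T,297.2,198.6,z),"scene",onz(S,290.3,209.7,z))
# marker: bright/red pixels between columns
cr=lambda x,y:(160+x/4.4-.39,140+y/4.4-.39)
for q in[(392,170),(416,418),(410,335)]: print("mk",onz(T,*cr(*q),.051).round(4))
print("rod tops z=.08",[onz(T,*cr(*q),.083).round(4).tolist() for q in[(204,238),(155,302),(240,418)]])
print("loop", [onz(T,*cr(*q),.083).round(4).tolist() for q in[(70,318),(80,360)]])
print("bolts",[onz(T,*cr(*q),.009).round(4).tolist() for q in[(142,258),(295,226),(176,433),(331,399)]])
# white/red marker fit
w=((h[...,2]>108)&~p|r); 
mm=np.zeros_like(p);mm[176:238,244:262]=1
for b in blobs(w&mm,20): 
    print(b[0],b[1]); ys,xs=np.nonzero(b[2]); print(rect([onz(T,x,y,.05) for x,y in zip(xs,ys)]))
```

```text
(np.float64(276.4), np.float64(198.2)) [235, 160, 91, 78, 3713] (array([ 531.9, -114.5]), array([151.4, 191.4]), 12.73, [[437.0, -37.900001525878906], [479.20001220703125, -224.60000610351562], [626.9000244140625, -191.1999969482422], [584.7000122070312, -4.5]])
(np.float64(208.9), np.float64(216.9)) [175, 186, 66, 58, 1245] (array([454.8,  42.9]), array([117.9,  53.6]), 89.79, [[427.79998779296875, -16.0], [481.3999938964844, -16.200000762939453], [481.79998779296875, 101.69999694824219], [428.20001220703125, 101.9000015258789]])
tri new [ 0.5292958  -0.1554994   0.04626571] spare [0.66323506 0.24179446 0.00579988]
pile 0.033 [0.49726615 0.04115472] scene [0.4937504  0.03598682]
pile 0.036 [0.4969487  0.04091093] scene [0.48995225 0.03267181]
new 0.049 [ 0.52873393 -0.15488845] scene [ 0.52582832 -0.15788661]
new 0.052 [ 0.52829924 -0.15444368] scene [ 0.52177292 -0.16033554]
mk [ 0.5776 -0.0395]
mk [ 0.4437 -0.052 ]
mk [ 0.4878 -0.049 ]
rod tops z=.08 [[0.5352, 0.0581], [0.5019, 0.0826], [0.4425, 0.0384]]
loop [[0.4937, 0.1258], [0.4722, 0.1201]]
bolts [[0.5356, 0.1006], [0.5538, 0.0148], [0.4377, 0.0797], [0.4562, -0.0059]]
(np.float64(251.3), np.float64(205.7)) [247, 178, 10, 57, 275]
(array([511.6, -45.3]), array([134.5,  12.5]), 6.05, [[444.1000061035156, -46.20000076293945], [445.3999938964844, -58.599998474121094], [579.0999755859375, -44.5], [577.7999877929688, -32.0]])
(np.float64(245.1), np.float64(231.0)) [244, 220, 5, 18, 46]
(array([457. , -28.6]), array([40.8,  9.1]), 13.21, [[436.20001220703125, -28.799999237060547], [438.20001220703125, -37.599998474121094], [477.8999938964844, -28.299999237060547], [475.8999938964844, -19.5]])
```

```bash
cat >> h.py <<'E'
from scipy.spatial.transform import Rotation as Ro
def go(P,ang):
    "P world target, ang=heading of tool x in deg, tool down -> delta cm, turn"
    o=robot.get_obs();Q=Ro.from_quat(o["tool_rot"])
    a=np.radians(ang);Mt=np.array([[np.cos(a),np.sin(a),0],[np.sin(a),-np.cos(a),0],[0,0,-1]]).T
    x=Q.as_matrix()[:,0]
    print("t",round(float(o["time"]),2),"pos",o["position"].round(4),"yaw",np.degrees(np.arctan2(x[1],x[0])).round(2),"q",o["q"].round(2),"F",o["ft_force"].round(2),"w",round(float(o["grip_width"]),4))
    print("delta cm",(Q.inv().apply(np.array(P)-o["position"])*100).round(2),"turn",(Q.inv()*Ro.from_matrix(Mt)).as_rotvec().round(4))
E
python3 -c "
from h import *
go((.5116,-.0453,.11),6.06)"
```

```text
t 0.5 pos [ 0.1774 -0.5993  0.2225] yaw 16.49 q [-1.46  0.53  1.43 -0.    1.18 -0.18] F [-0.42 -0.05 -0.19] w 0.0871
delta cm [ 47.77 -43.63  11.25] turn [-0.     0.     0.182]
```

Request:
{"api": "play_rows", "payload": {
  "gripper": [0, 0, 0, 0, 0, 0, 0, 0, 0, 0, 0, 0],
  "delta_pos": [
    [47.8, -43.6, 11.2],
    [47.8, -43.6, 11.2],
    [47.8, -43.6, 11.2],
    [47.8, -43.6, 11.2],
    [47.8, -43.6, 11.2],
    [47.8, -43.6, 11.2],
    [47.8, -43.6, 11.2],
    [47.8, -43.6, 11.2],
    [47.8, -43.6, 11.2],
    [47.8, -43.6, 11.2],
    [47.8, -43.6, 11.2],
    [47.8, -43.6, 11.2]
  ],
  "turn": [
    [0, 0, 0.182],
    [0, 0, 0.182],
    [0, 0, 0.182],
    [0, 0, 0.182],
    [0, 0, 0.182],
    [0, 0, 0.182],
    [0, 0, 0.182],
    [0, 0, 0.182],
    [0, 0, 0.182],
    [0, 0, 0.182],
    [0, 0, 0.182],
    [0, 0, 0.182]
  ],
  "squeeze": 12
}}

```text
time: 2.0
position: [0.5129, -0.0436, 0.1103]
tool_rot: [0.998, 0.055, 0.0, 0.0]
ft_force: [-0.4, -1.0, -0.1]
grip_width: 0.0434
grip_force: 0.0
```

Run:
```python
from h import *
go((.5116,-.0453,.0445),6.06)
S=robot.camera("scene");im=S["color"]
cv2.imwrite("pics/s1.png",cv2.resize(im[90:250,150:370],None,fx=3.5,fy=3.5,interpolation=cv2.INTER_CUBIC)[:,:,::-1])
```

```text
t 2.0 pos [ 0.5129 -0.0436  0.1103] yaw 6.31 q [-0.3   0.55  1.81  0.    0.78  1.16] F [-0.36 -1.04 -0.05] w 0.0434
delta cm [-0.15  0.15  6.58] turn [ 0.     -0.0002  0.0044]
```

View pics/s1.png

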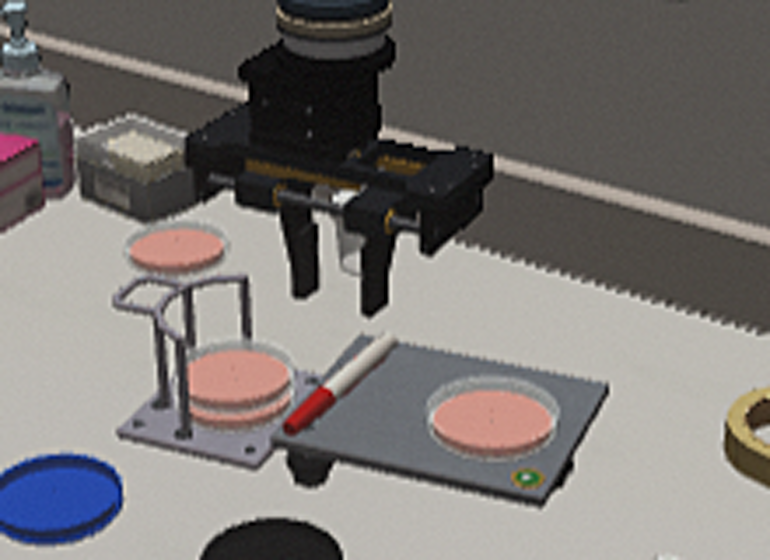

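The fingers straddle the marker at 43 mm opening, with the tips at crop (300,290) and (373,310) directly above it. I'll descend and grip.

Request:
{"api": "play_rows", "payload": {
  "gripper": [0, 0, 0, 0, 1, 1, 1, 1, 1, 1],
  "delta_pos": [
    [-0.15, 0.15, 4],
    [-0.15, 0.15, 6.5],
    [-0.15, 0.15, 6.5],
    [-0.15, 0.15, 6.5],
    [-0.15, 0.15, 6.5],
    [-0.15, 0.15, 6.5],
    [-0.15, 0.15, 6.5],
    [-0.15, 0.15, 6.5],
    [-0.15, 0.15, -4],
    [-0.15, 0.15, -4]
  ],
  "turn": [
    [0, 0, 0],
    [0, 0, 0],
    [0, 0, 0],
    [0, 0, 0],
    [0, 0, 0],
    [0, 0, 0],
    [0, 0, 0],
    [0, 0, 0],
    [0, 0, 0],
    [0, 0, 0]
  ]
}}

```text
time: 3.3
position: [0.5108, -0.0471, 0.1515]
tool_rot: [0.999, 0.053, -0.0, -0.0]
ft_force: [0.3, 0.2, -0.3]
grip_width: 0.0146
grip_force: 12.0
```

Run:
```python
from h import *
go((.70,-.07,.05),6.06);go((.70,-.07,.004),6.06)
```

```text
t 3.3 pos [ 0.5108 -0.0471  0.1515] yaw 6.07 q [-0.31  0.48  1.78  0.    0.88  1.15] F [ 0.27  0.22 -0.31] w 0.0146
delta cm [18.57  4.28 10.14] turn [-0.0002  0.0005  0.0002]
t 3.3 pos [ 0.5108 -0.0471  0.1515] yaw 6.07 q [-0.31  0.48  1.78  0.    0.88  1.15] F [ 0.27  0.22 -0.31] w 0.0146
delta cm [18.58  4.28 14.74] turn [-0.0002  0.0005  0.0002]
```

Request:
{"api": "play_rows", "payload": {
  "gripper": [1, 1, 1, 1, 1, 1, 1, 1, 1, 1, 1, 1],
  "delta_pos": [
    [6, 1.4, 0],
    [12, 2.8, 0],
    [18.6, 4.3, 2],
    [18.6, 4.3, 6],
    [18.6, 4.3, 10],
    [18.6, 4.3, 13],
    [18.6, 4.3, 13.8],
    [18.6, 4.3, 14.3],
    [18.6, 4.3, 14.6],
    [18.6, 4.3, 14.6],
    [18.6, 4.3, 14.6],
    [18.6, 4.3, 14.6]
  ],
  "turn": [
    [0, 0, 0],
    [0, 0, 0],
    [0, 0, 0],
    [0, 0, 0],
    [0, 0, 0],
    [0, 0, 0],
    [0, 0, 0],
    [0, 0, 0],
    [0, 0, 0],
    [0, 0, 0],
    [0, 0, 0],
    [0, 0, 0]
  ]
}}

```text
time: 4.8
position: [0.7005, -0.0704, 0.0052]
tool_rot: [0.999, 0.053, 0.0, 0.0]
ft_force: [-0.0, 0.4, 0.1]
grip_width: 0.0146
grip_force: 12.0
```

Run:
```python
from h import *
go((.70,-.07,.004),6.06)
```

```text
t 4.8 pos [ 0.7005 -0.0704  0.0052] yaw 6.06 q [-0.26  0.89  1.35  0.    0.9   1.21] F [-0.02  0.44  0.13] w 0.0146
delta cm [-0.05 -0.04  0.12] turn [ 0.0003 -0.0009  0.    ]
```

Request:
{"api": "play_rows", "payload": {
  "gripper": [1, 1, 0.3, 0.3, 0.3, 0.3, 0.3, 0, 0, 0],
  "delta_pos": [
    [0, 0, 0.1],
    [0, 0, 0.1],
    [0, 0, 0.1],
    [0, 0, 0.1],
    [0, 0, 0.1],
    [0, 0, -3],
    [0, 0, -8],
    [0, 0, -12],
    [0, 0, -14],
    [0, 0, -14]
  ],
  "turn": [
    [0, 0, 0],
    [0, 0, 0],
    [0, 0, 0],
    [0, 0, 0],
    [0, 0, 0],
    [0, 0, 0],
    [0, 0, 0],
    [0, 0, 0],
    [0, 0, 0],
    [0, 0, 0]
  ]
}}

```text
time: 6.05
position: [0.7009, -0.0705, 0.1458]
tool_rot: [0.999, 0.053, 0.001, 0.0]
ft_force: [-0.5, -0.8, -0.5]
grip_width: 0.0427
grip_force: 0.0
```

Run:
```python
from h import *
go((.70,-.07,.15),6.06)
T=robot.camera("top");S=robot.camera("scene")
a=cv2.resize(T["color"][95:260,160:360],None,fx=2,fy=2,interpolation=2);b=cv2.resize(S["color"][130:295,170:370],None,fx=2,fy=2,interpolation=2)
cv2.imwrite("pics/m2.png",np.hstack([a,b])[:,:,::-1])
p,r,h=masks(T["color"])
for b in blobs(p,100): print(b[0],b[1],onz(T,*b[0],.047).round(4))
```

```text
t 6.05 pos [ 0.7009 -0.0705  0.1458] yaw 6.06 q [-0.26  0.72  1.28  0.    1.14  1.21] F [-0.53 -0.83 -0.48] w 0.0427
delta cm [-0.09 -0.06 -0.42] turn [ 0.001  -0.0026  0.    ]
(np.float64(300.7), np.float64(188.0)) [287, 183, 27, 17, 173] [ 0.5547 -0.1642]
```

View pics/m2.png

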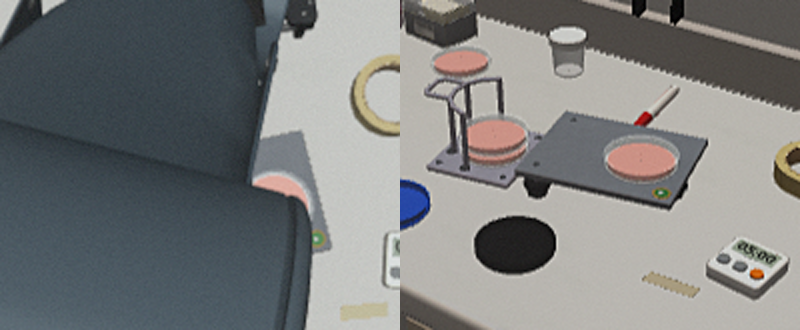

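The right-hand view shows the marker lying flat on the bench behind the table at (655,105), with the table clear. In the left-hand view the arm hides most of the scene. Next I'll go behind the dish.

Run:
```python
from h import *
go((.545,-.228,.10),102.1)
```

```text
t 6.15 pos [ 0.699  -0.07    0.1428] yaw 6.06 q [-0.26  0.72  1.29 -0.    1.14  1.21] F [-0.79 -1.21 -0.92] w 0.0434
delta cm [-16.97  14.09   4.31] turn [-3.4000e-03  1.3000e-03 -1.6762e+00]
```

Request:
{"api": "play_rows", "payload": {
  "gripper": [-0.15, -0.15, -0.15, -0.15, -0.15, -0.15, -0.15, -0.15, -0.15, -0.15, -0.15, -0.15],
  "delta_pos": [
    [-17, 14.1, 4.5],
    [-17, 14.1, 4.5],
    [-17, 14.1, 4.5],
    [-17, 14.1, 4.5],
    [-17, 14.1, 4.5],
    [-17, 14.1, 4.5],
    [-17, 14.1, 4.5],
    [-17, 14.1, 4.5],
    [-17, 14.1, 4.5],
    [-17, 14.1, 4.5],
    [-17, 14.1, 4.5],
    [-17, 14.1, 4.5]
  ],
  "turn": [
    [0, 0, -1.676],
    [0, 0, -1.676],
    [0, 0, -1.676],
    [0, 0, -1.676],
    [0, 0, -1.676],
    [0, 0, -1.676],
    [0, 0, -1.676],
    [0, 0, -1.676],
    [0, 0, -1.676],
    [0, 0, -1.676],
    [0, 0, -1.676],
    [0, 0, -1.676]
  ]
}}

```text
time: 7.65
position: [0.5458, -0.2283, 0.0991]
tool_rot: [0.629, 0.777, -0.0, -0.0]
ft_force: [-0.2, 0.4, -0.8]
grip_width: 0.0506
grip_force: 0.0
```

Run:
```python
from h import *
go((.545,-.228,.044),102.1)
T=robot.camera("top");S=robot.camera("scene")
a=cv2.resize(T["color"][130:280,160:360],None,fx=2,fy=2,interpolation=2);b=cv2.resize(S["color"][145:295,170:370],None,fx=2,fy=2,interpolation=2)
cv2.imwrite("pics/m3.png",np.hstack([a,b])[:,:,::-1])
for n,c in(("T",T),("S",S)):
  for b in blobs(masks(c["color"])[0],100): print(n,b[0],b[1],onz(c,*b[0],.047).round(4))
```

```text
t 7.65 pos [ 0.5458 -0.2283  0.0991] yaw 102.01 q [-0.58  0.65  1.62  0.    0.87 -0.79] F [-0.23  0.4  -0.83] w 0.0506
delta cm [ 0.04 -0.07  5.51] turn [-0.0006 -0.0007 -0.0016]
S (np.float64(199.8), np.float64(160.3)) [187, 155, 27, 11, 226] [0.6032 0.1864]
S (np.float64(217.0), np.float64(197.0)) [204, 190, 29, 15, 353] [0.4765 0.0206]
S (np.float64(290.3), np.float64(209.4)) [274, 201, 34, 17, 449] [ 0.5296 -0.1556]
```

View pics/m3.png

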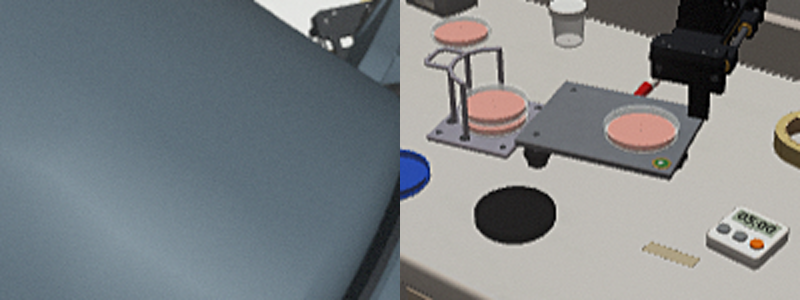

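The right-hand view shows the dish at (642,130) with the gripper behind it, past the table's far end. The pile at (493,108) and the marker are unobstructed. I'll descend and advance to near contact.

Request:
{"api": "play_rows", "payload": {
  "gripper": [-0.15, -0.15, -0.15, -0.15, -0.15, -0.15, -0.15, -0.15, -0.15, -0.15, -0.15, -0.15],
  "delta_pos": [
    [0, 0, 2],
    [0, 0, 4],
    [0, 0, 5.2],
    [0, 0, 5.5],
    [0, 0, 5.5],
    [0.5, 0, 5.5],
    [1, 0, 5.5],
    [1.5, 0, 5.5],
    [2, 0, 5.5],
    [2.4, 0, 5.5],
    [2.4, 0, 5.5],
    [2.4, 0, 5.5]
  ],
  "turn": [
    [0, 0, 0],
    [0, 0, 0],
    [0, 0, 0],
    [0, 0, 0],
    [0, 0, 0],
    [0, 0, 0],
    [0, 0, 0],
    [0, 0, 0],
    [0, 0, 0],
    [0, 0, 0],
    [0, 0, 0],
    [0, 0, 0]
  ]
}}

```text
time: 9.25
position: [0.5411, -0.2051, 0.0446]
tool_rot: [0.629, 0.778, -0.0, 0.0]
ft_force: [0.5, 0.2, 0.2]
grip_width: 0.0505
grip_force: 0.0
```

Run:
```python
from h import *
go((.545,-.228,.044),102.1)
S=robot.camera("scene")
cv2.imwrite("pics/m4.png",cv2.resize(S["color"][140:260,180:360],None,fx=4,fy=4,interpolation=2)[:,:,::-1])
for b in blobs(masks(S["color"])[0],80): print(b[0],b[1],onz(S,*b[0],.0463).round(4))
```

```text
t 9.25 pos [ 0.5411 -0.2051  0.0446] yaw 102.09 q [-0.56  0.72  1.68 -0.    0.74 -0.77] F [0.49 0.25 0.18] w 0.0505
delta cm [-2.32 -0.1   0.06] turn [ 0.0002  0.0002 -0.0002]
(np.float64(199.8), np.float64(160.3)) [187, 155, 27, 11, 226] [0.6043 0.1873]
(np.float64(217.0), np.float64(197.1)) [204, 190, 29, 15, 354] [0.477  0.0211]
(np.float64(287.6), np.float64(210.8)) [274, 202, 29, 16, 320] [ 0.5219 -0.1531]
```

View pics/m4.png

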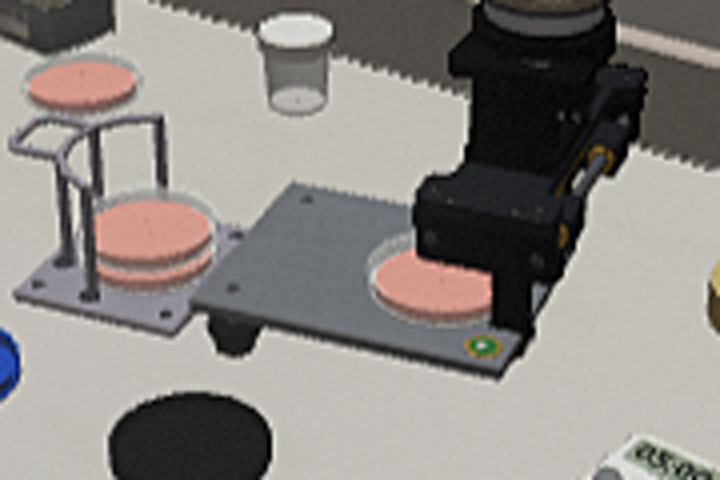

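The dish hasn't moved yet, with its left edge at crop (370,282) and a finger 5 mm behind its rim at (510,290). I'll push now, easing the dish 9 mm sideways onto the carrier's centre line.

Request:
{"api": "play_rows", "payload": {
  "gripper": [-0.15, -0.15, -0.15, -0.15, -0.15, -0.15, -0.15, -0.15, -0.15, -0.15, -0.15, -0.15],
  "delta_pos": [
    [0.2, 0, 0],
    [0.4, 0, 0],
    [0.6, 0, 0],
    [0.9, 0.03, 0],
    [1.3, 0.1, 0],
    [1.8, 0.2, 0],
    [2.3, 0.3, 0],
    [2.8, 0.4, 0],
    [3.3, 0.5, 0],
    [3.8, 0.6, 0],
    [4.3, 0.7, 0],
    [4.8, 0.8, 0]
  ],
  "turn": [
    [0, 0, 0],
    [0, 0, 0],
    [0, 0, 0],
    [0, 0, 0],
    [0, 0, 0],
    [0, 0, 0],
    [0, 0, 0],
    [0, 0, 0],
    [0, 0, 0],
    [0, 0, 0],
    [0, 0, 0],
    [0, 0, 0]
  ]
}}

```text
time: 10.8
position: [0.5388, -0.1561, 0.0446]
tool_rot: [0.629, 0.778, 0.0, 0.0]
ft_force: [0.5, 0.4, -0.6]
grip_width: 0.0498
grip_force: 0.1
```

Request:
{"api": "play_rows", "payload": {
  "gripper": [-0.15, -0.15, -0.15, -0.15, -0.15, -0.15, -0.15, -0.15, -0.15, -0.15, -0.15, -0.15],
  "delta_pos": [
    [0.5, 0.1, 0],
    [1, 0.1, 0],
    [1.5, 0.1, 0],
    [2, 0.1, 0],
    [2.5, 0.1, 0],
    [3, 0.1, 0],
    [3.5, 0.1, 0],
    [4, 0.1, 0],
    [4.4, 0.1, 0],
    [4.7, 0.1, 0],
    [4.8, 0.1, 0],
    [4.8, 0.1, 0]
  ],
  "turn": [
    [0, 0, 0],
    [0, 0, 0],
    [0, 0, 0],
    [0, 0, 0],
    [0, 0, 0],
    [0, 0, 0],
    [0, 0, 0],
    [0, 0, 0],
    [0, 0, 0],
    [0, 0, 0],
    [0, 0, 0],
    [0, 0, 0]
  ]
}}

```text
time: 12.3
position: [0.5297, -0.1092, 0.0446]
tool_rot: [0.629, 0.778, 0.0, 0.0]
ft_force: [-0.5, 0.2, -0.9]
grip_width: 0.0501
grip_force: 0.0
```

Run:
```python
from h import *
o=robot.get_obs();u=np.array([-.2096,.9778]);d=np.array([.4975,.0412])-o["position"][:2]
print("axis from TCP: along",d@u,"tool y",d@[.9778,.2096])
go((.5,0,.044),102.1)
S=robot.camera("scene")
cv2.imwrite("pics/m5.png",cv2.resize(S["color"][140:260,180:360],None,fx=4,fy=4,interpolation=2)[:,:,::-1])
for b in blobs(masks(S["color"])[0],80): print(b[0],b[1],onz(S,*b[0],.0463).round(4))
```

```text
axis from TCP: along 0.15383053102072278 tool y 3.5769170227413494e-05
t 12.3 pos [ 0.5297 -0.1092  0.0446] yaw 102.09 q [-0.41  0.69  1.78  0.    0.67 -0.62] F [-0.53  0.25 -0.88] w 0.0501
delta cm [11.3  -0.62  0.06] turn [ 0.     -0.     -0.0001]
(np.float64(199.9), np.float64(160.3)) [187, 155, 27, 11, 228] [0.6044 0.1871]
(np.float64(217.0), np.float64(197.0)) [203, 190, 30, 15, 356] [0.4774 0.0214]
(np.float64(251.8), np.float64(201.0)) [240, 194, 24, 14, 249] [ 0.5102 -0.0592]
```

View pics/m5.png

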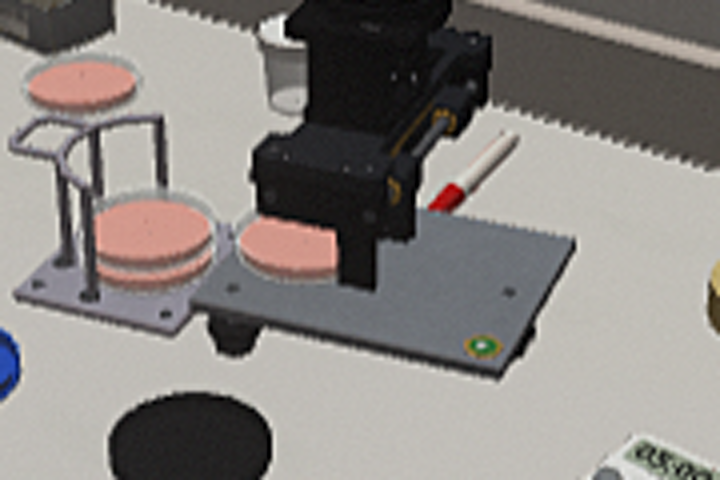

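The dish now sits at the near end of the table, with its left rim at crop (235,248), still flat and seated between the fingers. I'll check its lateral position against the expected one.

```bash
cat >> h.py <<'E'
def chk(S,c,z=.0463,w=(200,300)):
    "observed minus predicted left / bottom extremes of the pink disc, px"
    a=np.linspace(0,6.28,200);P=np.array([proj(S,(c[0]+.038*np.cos(t),c[1]+.038*np.sin(t),z)) for t in a])
    print("pred left %.1f bottom %.1f"%(P[:,0].min(),P[:,1].max()))
E
python3 - <<'E'
from h import *
S=robot.camera("scene");chk(S,(.5293,-.1555));print("obs 274, 218-219")
p=robot.get_obs()["position"]
for k in(.0435,.0457,.048): chk(S,p[:2]+k*np.array([-.2096,.9778]))
print("obs 240, 207"); 
c=p[:2]+.0457*np.array([-.2096,.9778]);
for e in(.004,-.004): chk(S,c+e*np.array([.9778,.2096]))
E
```

```text
pred left 273.8 bottom 218.7
obs 274, 218-219
pred left 241.1 bottom 208.5
pred left 240.2 bottom 208.3
pred left 239.4 bottom 208.1
obs 240, 207
pred left 240.9 bottom 207.5
pred left 239.5 bottom 209.2
```

The dish is where I predicted, within 1 px, so I'll continue straight in.

Request:
{"api": "play_rows", "payload": {
  "gripper": [-0.15, -0.15, -0.15, -0.15, -0.15, -0.15, -0.15, -0.15, -0.15, -0.15, -0.15, -0.15],
  "delta_pos": [
    [0.4, 0, 0],
    [0.9, 0, 0],
    [1.4, 0, 0],
    [1.9, 0, 0],
    [2.4, 0, 0],
    [2.9, 0, 0],
    [3.4, 0, 0],
    [3.9, 0, 0],
    [4.4, 0, 0],
    [4.9, 0, 0],
    [5.3, 0, 0],
    [5.5, 0, 0]
  ],
  "turn": [
    [0, 0, 0],
    [0, 0, 0],
    [0, 0, 0],
    [0, 0, 0],
    [0, 0, 0],
    [0, 0, 0],
    [0, 0, 0],
    [0, 0, 0],
    [0, 0, 0],
    [0, 0, 0],
    [0, 0, 0],
    [0, 0, 0]
  ]
}}

```text
time: 13.9
position: [0.5181, -0.0552, 0.0446]
tool_rot: [0.629, 0.778, -0.0, 0.0]
ft_force: [0.1, -0.3, -0.2]
grip_width: 0.05
grip_force: 0.2
```

Request:
{"api": "play_rows", "payload": {
  "gripper": [-0.15, -0.15, -0.15, -0.15, -0.15, -0.15, -0.15, -0.15, -0.15, -0.15, -0.15, -0.15],
  "delta_pos": [
    [0.3, 0, 0],
    [0.7, 0, 0],
    [1.1, 0, 0],
    [1.5, 0, 0],
    [1.9, 0, 0],
    [2.3, 0, 0],
    [2.7, 0, 0],
    [3.1, 0, 0],
    [3.5, 0, 0],
    [3.8, 0, 0],
    [4, 0, 0],
    [4, 0, 0]
  ],
  "turn": [
    [0, 0, 0],
    [0, 0, 0],
    [0, 0, 0],
    [0, 0, 0],
    [0, 0, 0],
    [0, 0, 0],
    [0, 0, 0],
    [0, 0, 0],
    [0, 0, 0],
    [0, 0, 0],
    [0, 0, 0],
    [0, 0, 0]
  ]
}}

```text
time: 15.4
position: [0.5098, -0.0162, 0.0446]
tool_rot: [0.629, 0.778, 0.0, -0.0]
ft_force: [-0.5, -0.5, -0.2]
grip_width: 0.0499
grip_force: 0.0
```

Run:
```python
from h import *
o=robot.get_obs();u=np.array([-.2096,.9778]);d=np.array([.4975,.0412])-o["position"][:2]
print("axis from TCP: along",d@u,"tool y",d@[.9778,.2096],o["ft_force"])
S=robot.camera("scene")
cv2.imwrite("pics/m6.png",cv2.resize(S["color"][140:240,180:330],None,fx=5,fy=5,interpolation=2)[:,:,::-1])
for b in blobs(masks(S["color"])[0],20): print(b[0],b[1])
```

```text
axis from TCP: along 0.05870507230869576 tool y 4.22886841937916e-05 [-0.46306442 -0.53793322 -0.24924573]
(np.float64(199.9), np.float64(160.3)) [187, 155, 27, 11, 227]
(np.float64(216.1), np.float64(194.0)) [205, 187, 22, 14, 233]
(np.float64(209.3), np.float64(202.3)) [204, 198, 16, 7, 37]
(np.float64(217.9), np.float64(207.3)) [204, 203, 28, 7, 67]
```

View pics/m6.png

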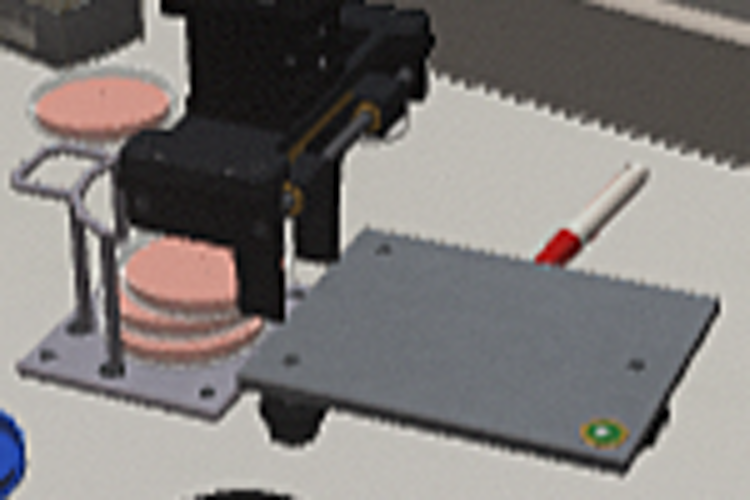

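The dish is on the pile and flat (top pink at crop (183,270)), about 13 mm short of home. The final push goes in small steps while I watch the force.

Request:
{"api": "play_rows", "payload": {
  "gripper": [-0.15, -0.15, -0.15, -0.15, -0.15, -0.15, -0.15],
  "delta_pos": [
    [0.2, 0, 0],
    [0.4, 0, 0],
    [0.6, 0, 0],
    [0.8, 0, 0],
    [1, 0, 0],
    [1.1, 0, 0],
    [1.1, 0, 0]
  ],
  "turn": [
    [0, 0, 0],
    [0, 0, 0],
    [0, 0, 0],
    [0, 0, 0],
    [0, 0, 0],
    [0, 0, 0],
    [0, 0, 0]
  ]
}}

```text
time: 16.32
position: [0.5074, -0.0055, 0.0445]
tool_rot: [0.629, 0.778, -0.0, -0.0]
ft_force: [0.8, -0.4, -0.1]
grip_width: 0.05
grip_force: 0.0
```

Request:
{"api": "play_rows", "payload": {
  "gripper": [-0.15, -0.15, -0.15],
  "delta_pos": [
    [0.1, 0, 0],
    [0.1, 0, 0],
    [0.1, 0, 0]
  ],
  "turn": [
    [0, 0, 0],
    [0, 0, 0],
    [0, 0, 0]
  ]
}}

```text
time: 16.7
position: [0.5073, -0.0046, 0.0445]
tool_rot: [0.629, 0.778, -0.0, -0.0]
ft_force: [-0.4, 0.6, 0.9]
grip_width: 0.0499
grip_force: 0.0
```

Request:
{"api": "play_rows", "payload": {
  "gripper": [-0.15, -0.15, -0.15],
  "delta_pos": [
    [0.1, 0, 0],
    [0.1, 0, 0],
    [0.1, 0, 0]
  ],
  "turn": [
    [0, 0, 0],
    [0, 0, 0],
    [0, 0, 0]
  ]
}}

```text
time: 17.08
position: [0.5071, -0.0036, 0.0446]
tool_rot: [0.629, 0.778, 0.0, -0.0]
ft_force: [0.2, 0.3, 0.6]
grip_width: 0.0496
grip_force: 0.0
```

Run:
```python
from h import *
o=robot.get_obs();u=np.array([-.2096,.9778]);d=np.array([.4975,.0412])-o["position"][:2]
print("along",d@u,"tool y",d@[.9778,.2096])
S=robot.camera("scene")
for b in blobs(masks(S["color"])[0],20): print(b[0],b[1])
print("mid dish pred");chk(S,(.4975,.0412),.0283);print("new home pred");chk(S,(.4975,.0412),.0433)
for e in (-.003,.003): chk(S,np.array([.4975,.0412])+e*u,.0433)
for _ in range(4): print((robot.camera("top") and robot.get_obs())["ft_force"].round(2))
```

```text
along 0.04582024658183875 tool y 5.4038918852620035e-05
(np.float64(199.3), np.float64(160.2)) [187, 155, 25, 11, 212]
(np.float64(212.0), np.float64(192.9)) [203, 186, 19, 14, 212]
(np.float64(213.7), np.float64(202.8)) [204, 200, 22, 5, 51]
(np.float64(218.2), np.float64(207.2)) [204, 202, 29, 9, 69]
mid dish pred
pred left 201.0 bottom 205.5
new home pred
pred left 200.6 bottom 200.2
pred left 201.7 bottom 200.5
pred left 199.6 bottom 200.0
[-0.42  0.1   0.42]
[ 0.95  0.41 -0.22]
[-0.05 -0.34  0.15]
[ 0.15  0.11 -0.18]
```

There's no stop force yet, and the estimate puts the dish home. I'll back off straight, lift and clear the view to verify.

Request:
{"api": "play_rows", "payload": {
  "gripper": [-0.15, -0.15, -0.15, -0.15, -0.15, -0.15, -0.15, -0.15, -0.15, -0.15, -0.15, -0.15],
  "delta_pos": [
    [-0.5, 0, 0],
    [-2, 0, 0],
    [-5, 0, 0],
    [-9, 0, -1],
    [-13, 0, -5],
    [-18, 0, -10],
    [-24, 0, -15],
    [-30, 0, -15],
    [-36, 0, -15],
    [-42, -3, -15],
    [-47, -6, -15],
    [-50, -8, -15]
  ],
  "turn": [
    [0, 0, 0],
    [0, 0, 0],
    [0, 0, 0],
    [0, 0, 0],
    [0, 0, 0],
    [0, 0, 0],
    [0, 0, 0],
    [0, 0, 0],
    [0, 0, 0],
    [0, 0, 0],
    [0, 0, 0],
    [0, 0, 0]
  ]
}}

```text
time: 18.82
position: [0.5317, -0.5131, 0.1942]
tool_rot: [0.629, 0.777, -0.0, 0.0]
ft_force: [0.5, 0.8, -0.3]
grip_width: 0.0502
grip_force: 0.0
```

Run:
```python
from h import *
go((.3,-.5,.2),102.1)
T=robot.camera("top");S=robot.camera("scene")
A=np.mean([robot.camera("top")["color"] for _ in range(4)],0).astype(np.uint8)
B=np.mean([robot.camera("scene")["color"] for _ in range(4)],0).astype(np.uint8)
a=cv2.resize(A[170:260,170:260],None,fx=4.4,fy=4.4,interpolation=2);b=cv2.resize(B[155:245,180:270],None,fx=4.4,fy=4.4,interpolation=2)
cv2.imwrite("pics/m7.png",np.hstack([a,b])[:,:,::-1])
for b in blobs(masks(A)[0],100): print("T",b[0],b[1])
for b in blobs(masks(B)[0],30): print("S",b[0],b[1])
t=np.array([proj(T,(.4975,.0412,z)) for z in(.0283,.0433)]);print(t.round(1))
```

```text
t 18.82 pos [ 0.5317 -0.5131  0.1942] yaw 101.98 q [-0.92  0.72  1.14 -0.    1.29 -1.13] F [ 0.45  0.85 -0.28] w 0.0502
delta cm [  6.09 -22.4   -0.58] turn [-0.0001  0.0007 -0.0021]
T (np.float64(137.1), np.float64(148.4)) [122, 134, 31, 30, 734]
T (np.float64(214.5), np.float64(211.8)) [198, 196, 34, 33, 856]
S (np.float64(199.8), np.float64(160.3)) [187, 155, 27, 11, 224]
S (np.float64(216.5), np.float64(191.7)) [203, 185, 29, 15, 349]
S (np.float64(217.5), np.float64(202.0)) [204, 198, 29, 7, 69]
S (np.float64(218.3), np.float64(207.2)) [204, 203, 29, 7, 68]
[[215.1 212.7]
 [214.6 212. ]]
```

View pics/m7.png

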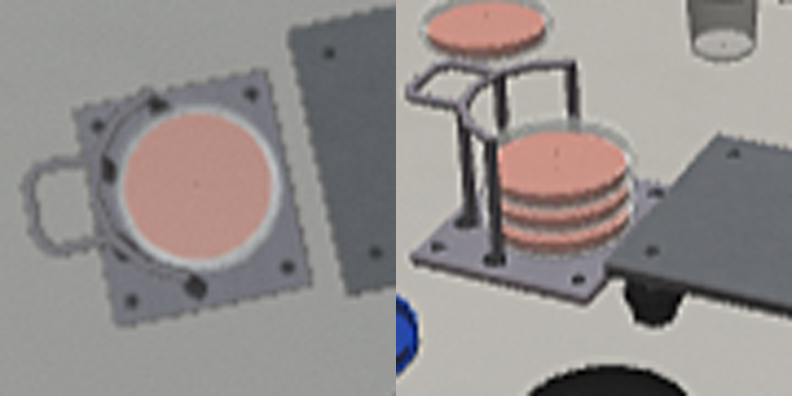

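The views show three flat, concentric dishes in the carrier. In the top view the new dish's centre is at (214.5,211.8), against a predicted home of (214.6,212.0). The carrier and pile haven't moved, so I'm handing in.

```bash
python3 -c "
from rig import robot
print(robot.hand_in())"
```

```text
the job is handed in; nothing more can be done
None
```

The marker lies flat on the bench clear of the carrier, the new dish was slid home onto the pile and looks flat and square there in both views, and the job is handed in after about 19 s of robot time (the judge's verdict was not shown).

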